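# Shut the photometer's covers and click the filter slide into its notch

## Task

Get the photometer ready for a reading: first press both hinged well covers down until each catch holds its cover shut by itself. Then take the filter slide by its upright grip post and slide it along its rail until you feel the ball plunger drop into the slide's notch; stop there and finish while still gripping the post, holding the slide in the notch. Leave the flask, the bottle and the cuvette rack where they are.

Things in the scene. Friction and masses are not known exactly. Their poses are not given: they have to be found in the camera images.
- photometer: Benchtop filter photometer, white, fixed, 250 (its x) x 300 (its y) mm. Origin: centre of its underside, on the bench. Front faces its own -x, +y is its left, z up. Front half (x below 0): deck 60 mm above the bench with the slide's rail along y and a low front guide lip (top at 73 mm). Rear half: housing 85 mm high with two wells, each under a hinged cover.
- cover_left (a joint): Angle of the left (+y) well cover, rad: 0 = shut and level, grows as its front edge rises (limit 1.2). Grey plate 86 (x) x 78 (y) x 8 mm. Hinge line parallel to the photometer's y at photometer x = +95, z = 86 mm (the cover's underside); the cover's middle at y = +60 mm. Shut, it reaches forward to x = +9 and its upper face is at z = 94 mm.
- cover_right (a joint): The same for the right (-y) well cover, its middle at photometer y = -60 mm.
- cover_left_front (a point): Middle of the left cover's front edge, on its upper face, 86 mm from the hinge line; moves with the cover. A light spring lifts the cover again if let go early; a sprung ball under the front edge catches it in the last 10 mm or so of the way down. Closing takes about 5 to 10 N near the front edge (20 N does no harm); then it stays shut by itself.
- cover_right_front (a point): The same point of the right cover.
- slide (a joint): Travel of the filter slide, m: 0 = right end, grows towards the photometer's +y, limit 0.10. Aluminium plate 45 (x) x 125 (y) x 8 mm, upper face 72 mm above the bench, with a round glass filter and an upright black grip post. Starts near 0; the notch comes between 0.045 and 0.08. About 1 to 2 N of drag on the way.
- slide_grip (a point): Middle of the grip post on the slide: post 24 (photometer x) x 20 (photometer y) mm, its top 18 mm above this point and 114 mm above the bench, the plate's upper face 24 mm below this point. Axes as the photometer's. It lies 40 mm to +y and 25 mm to -x of the notch.
- notch (a point): Centre of the notch, 10 mm wide, in the slide's far (+x) edge at mid thickness; moves with the slide. Here the sprung ball draws the slide in over the last few mm, then resists going either way with about 5 N; it centres the slide if that is free to move. Pushed past, the slide can be brought back.
- plunger_tip (a point): Where the spring plunger's steel ball (14 mm across) bears on the line of the slide's far edge; the plunger is a steel block 24 mm wide and 16 mm high, fixed on the deck behind the slide, top 76 mm above the bench. Axes parallel to the photometer's. The slide is home when its notch is level with this point along y.
- flask: Bystander: conical glass flask in a cork ring 88 mm across, 104 mm tall overall; origin at the centre of its underside. Leave alone.
- bottle: Bystander: amber bottle with a white cap, 60 mm across, 125 mm tall; origin at the centre of its underside. Leave alone.
- rack: Bystander: white open cuvette rack, 60 x 110 x 35 mm; origin at the centre of its underside. Leave alone.

How it is judged:
By the outcome, as a careful person would: the job done as asked, in the order asked, and still so for the second after the job is handed in, while the arm keeps its last pose, push and grip.
It also fails if it takes over 56 s, if anything falls off the work surface, if the arm or the gripper's body presses on something with over 40 N, if the wrist force passes 120 N, or if a joint passes its speed limit or range.

## Robot

A 6-joint arm with a two-finger parallel gripper is mounted at the origin on the work surface. World frame = base frame: x ahead of the robot, y to its left, z up, the work surface at z = 0. Lengths are in m, angles in rad, forces in N, time in s.
With the tool pointing down it reaches from about 0.325 to 0.775 m from the base axis. Payload 5.5 kg.
Tool frame: the origin (TCP) lies midway between the tips of the shut fingers; the grasp point (between the pads) lies 19 mm behind it; z points along the fingers, y is the direction in which the jaws open and shut (so a half turn about z gives the same grasp; the last joint's range is limited). The gripper opens to 85 mm and grips with 20 to 120 N. Pads are 22 mm wide; open, the fingers measure 114 mm over their backs; the gripper's body (76 mm by 85 mm) begins 54 mm behind the grasp point. The pads swing forward as they close: fully open they stand 13 mm farther back than shut.
Start: joints at [1.057, 0.091, 1.231, -0, 1.82, -0.057], TCP at [0.265, 0.538, 0.231] pointing down, gripper open.
Joint ranges: [-2.87, 2.87], [-0.86, 2.18], [0.17, 2.46], [-1.51, 4.65], [0.06, 2.69], [-2.65, 2.65]. Speed limits (rad/s): [2.57, 2.57, 3.01, 3.14, 3.14, 3.14].

## Interface

Orientations are given as a unit quaternion [w, x, y, z].
In Python, from plant import r gives the robot as it stands. The module is installed in compiled form; this text tells all that it offers.
- The arm moves only by the tool jog_arm, never from a script. Its argument "plan" is one flat list of numbers, 5 for each row, row after row: the closure, from -1 (fully open) to 1 (shut), so that 0 is half open, then the shift along the tool's x, y, z in m, then the turn about the tool's z in rad. In form: [fingers, dx, dy, dz, turn, fingers, dx, dy, dz, turn, ...]. A call has 1 to 12 rows; each row is the pose to reach, as a shift and turn from the pose commanded when the call began, along the tool's axes at that moment; what a row does not reach only later rows make up. A row lasts 1/8 s, in which the tool goes at most 62.5 mm and 10.7 degrees, less where a joint would pass 70% of its speed; a pose out of reach is approached as far as the arm can. A call with a gripper value outside its range is refused whole. The fingers move at their own pace and stop on an object; "squeeze" is the grip in N (left out, the last holds). Time passes only in rows, so rows that repeat a pose let the fingers close. It gives the time, the measured TCP pose, the force and the opening at its end, in the units of the state.
- r.sense(): the state, without advancing time (a new reading comes with each control period).
- r.get_image(name): name is "side" or "top"; returns a dict with "image" (384x512x3 uint8, red, green, blue), "intrinsics" (3x3 intrinsics, pixels), "rvec" (rotation vector, rad) and "tvec" (3), from world to camera coordinates, as OpenCV has them. Camera axes: x right, y down, z forward; pixel columns grow to the right and rows downward; lengths in m; the calibration is good to about 2 mm. A picture is of the moment at which its call begins. There is no depth.
- r.finish_job(): hands the job in, once; it reports no verdict.
The state is a dict: "t": time; "qpos": joint angles; "joint_vel": joint speeds; "effort": joint torques, N m; "tool_pos": TCP position; "tool_rot": TCP orientation; "ft_force": force on the tool from outside, world axes, zero at the start; "moment": the same for the moment, N m; "finger_gap": finger opening in m.
Only numpy, scipy, OpenCV 4.12 (cv2) and the standard library are available. Lean on these libraries where they do the work, as an engineer would, in place of code of your own. Each camera call takes 0.05 s, during which the arm holds its last target.

## Working session

There is one attempt and no reset: what is moved stays moved. The work goes in short steps, Python scripts to look and compute and a tool call to move; the robot and the scene stay as the last step left them, time stands still between calls to the robot, and variables do not carry over. Pictures are saved under pics/ and viewed, and the job is handed in when it is done.

Besides the shell and the picture viewer there is one more tool, called after "Request:" in YAML: its name, and indented under it one key for each argument. jog_arm: Moves the arm, as the interface text tells. Its arguments: {"type":"object","properties":{"plan":{"type":"array"},"squeeze":{"type":"number"}},"required":["plan"]}

```bash
mkdir -p pics
cat > h.py <<'E'
import numpy as np, cv2
from plant import r
def snap(n,f):
    d=r.get_image(n); cv2.imwrite(f,cv2.cvtColor(d["image"],cv2.COLOR_RGB2BGR)); 
    np.savez(f.replace('.png','.npz'),**d); return d
def ray(d,uv):
    K=np.array(d["intrinsics"]);R=cv2.Rodrigues(np.array(d["rvec"],float))[0];t=np.array(d["tvec"],float).ravel()
    c=-R.T@t; v=R.T@np.linalg.inv(K)@np.array([uv[0],uv[1],1.]); return c,v
def onz(d,uv,z):
    c,v=ray(d,uv); return c+v*(z-c[2])/v[2]
def proj(d,p):
    return cv2.projectPoints(np.array(p,float).reshape(-1,3),np.array(d["rvec"],float),np.array(d["tvec"],float),np.array(d["intrinsics"],float),None)[0].reshape(-1,2)
E
python3 - <<'E'
from h import *
for n in("top","side"):
    d=snap(n,f"pics/{n}0.png"); print(ray(d,(256,192))[0])
    cv2.imwrite(f"pics/{n}0b.png",cv2.resize(cv2.imread(f"pics/{n}0.png"),(800,600),interpolation=cv2.INTER_CUBIC))
s=r.sense(); print(s)
E
```

```text
[0.52083209 0.02651297 0.94954819]
[0.47584476 0.48766163 0.68760231]
{'t': 0.1, 'qpos': array([ 1.05728847e+00,  9.17743361e-02,  1.23179415e+00,  1.26891424e-05,
        1.81979667e+00, -5.67154953e-02]), 'joint_vel': array([-0.00162224,  0.00023109, -0.00409221,  0.00143002,  0.00220324,
        0.00107553]), 'effort': array([ 2.03076794e-03, -4.60217857e+01, -4.19218326e+01, -5.52648146e-05,
        1.06125406e-02, -1.51931097e-06]), 'tool_pos': array([0.26452104, 0.53825297, 0.23025327]), 'tool_rot': array([-2.55173339e-04,  2.26414040e-01,  9.74030748e-01, -8.48744399e-04]), 'ft_force': array([ 0.0748152 , -0.55350037,  0.96728303]), 'moment': array([ 0.04184969,  0.02516807, -0.00155982]), 'finger_gap': 0.08559081306995606}
```

View pics/top0b.png

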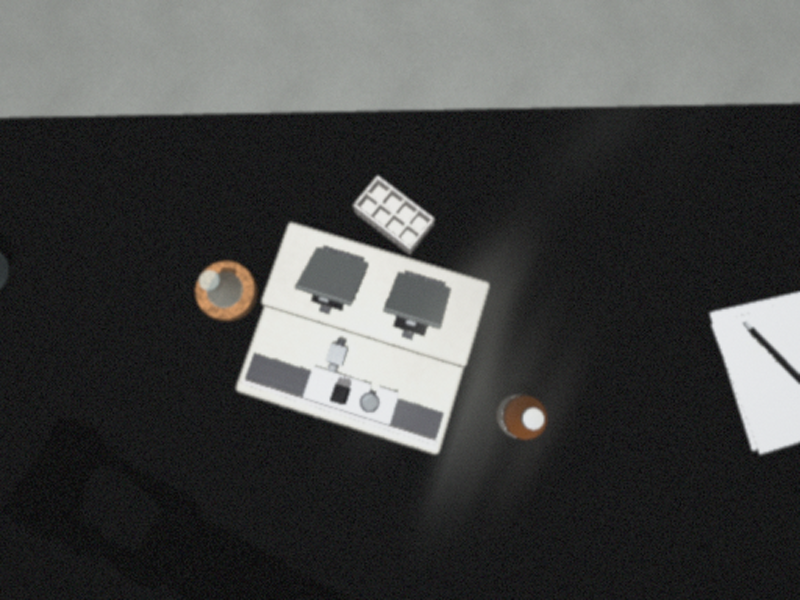

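View pics/side0b.png

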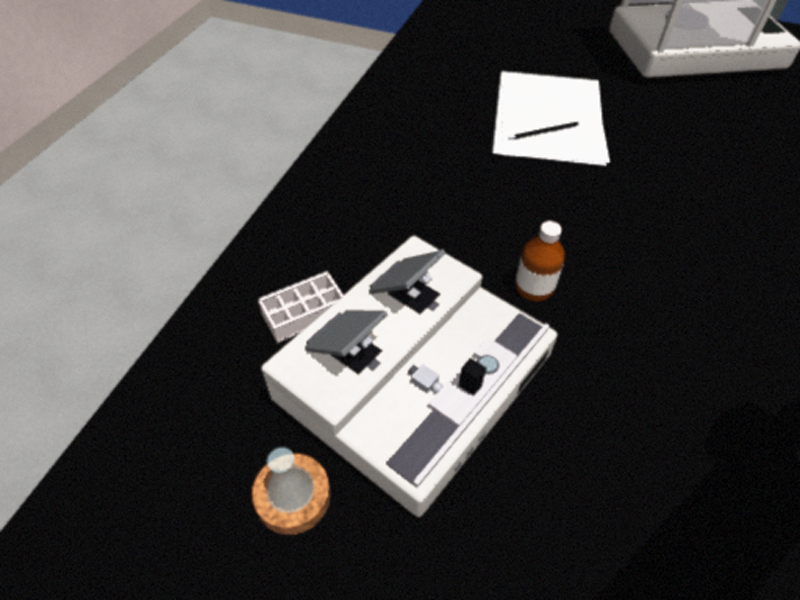

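The top view shows the photometer's corners at about (290,222), (489,283), (440,453) and (237,390) in 800-px scale. Both covers are open, and the post is near (341,392). The side view agrees. Next I'll measure the corners more precisely.

```bash
cat > m.py <<'E'
from h import *
from scipy.optimize import least_squares
S=512/800
T=dict(np.load('pics/top0.npz'));D=dict(np.load('pics/side0.npz'))
def ref(d,pts):
    g=cv2.cvtColor(d["image"],cv2.COLOR_RGB2GRAY)
    return cv2.cornerSubPix(g,np.array(pts,np.float32).reshape(-1,1,2),(5,5),(-1,-1),(3,50,.01)).reshape(-1,2)
t=ref(T,np.array([(290,222),(489,283),(440,453),(237,390)])*S)
s=ref(D,np.array([(414,237),(482,276),(264,370)])*S)
loc=np.array([(.125,.15,.085),(.125,-.15,.085),(-.125,-.15,.06),(-.125,.15,.06)])
ls=np.array([(.125,-.15,.085),(0,-.15,.085),(.125,.15,.085)])
print(t/S,s/S)
def W(p,l):
    c,n=np.cos(p[2]),np.sin(p[2]);l=np.atleast_2d(l)
    return np.c_[p[0]+c*l[:,0]-n*l[:,1],p[1]+n*l[:,0]+c*l[:,1],l[:,2]]
if __name__=="__main__":
    for k in ("top","both"):
        f=lambda p:np.r_[(proj(T,W(p,loc))-t).ravel(),((proj(D,W(p,ls))-s).ravel() if k=="both" else [])]
        q=least_squares(f,[.52,.06,-.27],loss='soft_l1');print(k,q.x,np.round(f(q.x),1))
    p=q.x
    np.save('pose.npy',p)
    print("post ray top z=.114",onz(T,np.array((340,396))*S,.114))
    # dark post
    for d,c in((T,(340,392)),(D,(472,375))):
        m=(d["image"].max(2)<45).astype(np.uint8)
        n,l,st,ce=cv2.connectedComponentsWithStats(m)
        for i in range(1,n):
            if np.hypot(*(ce[i]/S-c))<25: print(st[i]/S,ce[i]/S)
    for n,l in dict(post0=(-.085,-.0,.114),cl=(.009,.06,.094),cr=(.009,-.06,.094)).items():
        print(n,W(p,l),proj(T,W(p,l))/S,proj(D,W(p,l))/S)
E
python3 m.py
python3 - <<'E'
import cv2
a=cv2.imread('pics/top0.png')[130:300,140:325];cv2.imwrite('pics/tz.png',cv2.resize(a,None,fx=3.5,fy=3.5,interpolation=2)[:600])
a=cv2.imread('pics/side0.png')[150:320,180:360];cv2.imwrite('pics/sz.png',cv2.resize(a,None,fx=3.5,fy=3.5,interpolation=2)[:600])
E
```

```text
[[288.7451  221.25764]
 [488.81784 282.73666]
 [436.64743 453.85748]
 [234.93639 389.50452]] [[412.84805 234.28416]
 [481.89883 274.52826]
 [260.16    366.45782]]
top [ 0.60129286  0.07390632 -0.32586378] [-0.5 -0.9  1.  -0.4  0.7  1.1 -1.5  0.2]
both [ 0.60110351  0.0750976  -0.32269791] [-1.2 -0.6  0.3 -0.6  0.4  1.1 -2.   0.5 -0.  -0.9  1.3 -0.6 -0.7 -0.4]
post ray top z=.114 [0.51898205 0.10100964 0.114     ]
[459.375 359.375  25.     34.375 371.875] [471.07405462 376.17515756]
post0 [[0.52049093 0.10205334 0.114     ]] [[339.19780874 394.85299226]] [[475.2603997  365.48028569]]
cl [[0.62866654 0.12914646 0.094     ]] [[320.2943412  315.39601468]] [[380.09720598 364.99459452]]
cr [[0.59061138 0.01534046 0.094     ]] [[403.74866787 341.26866031]] [[440.05861505 305.15677394]]
```

View pics/tz.png

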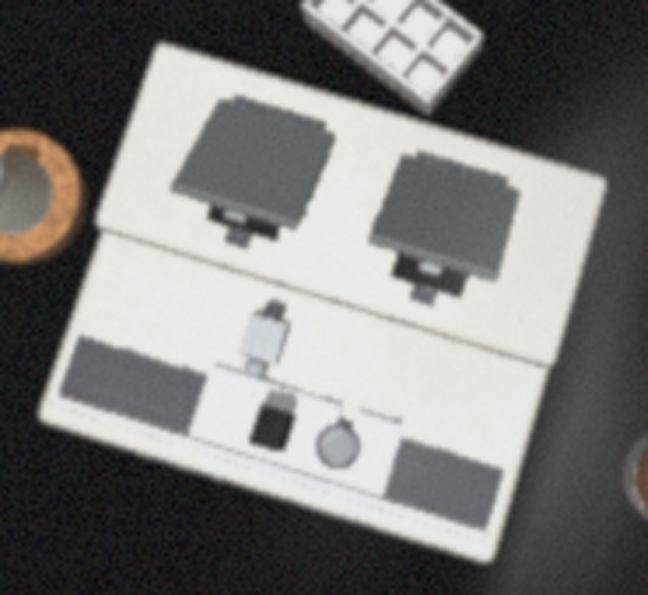

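View pics/sz.png

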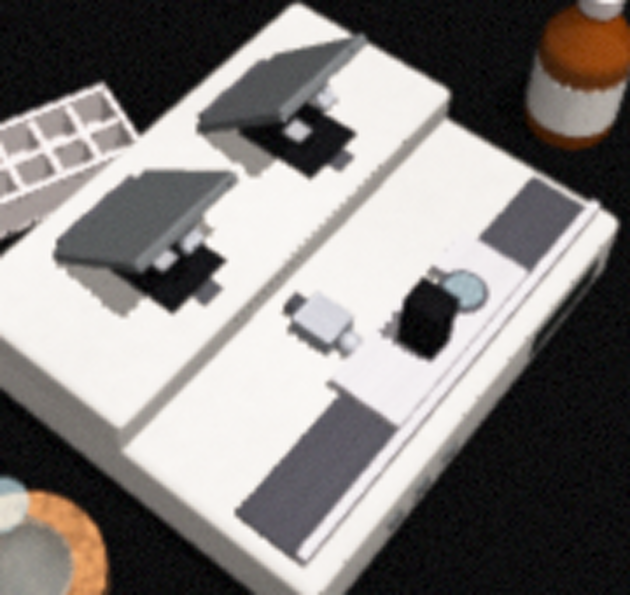

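```bash
cat > m2.py <<'E'
from h import *
from m import W,T,D,S,t
p=np.load('pose.npy')
def inv(w): 
    c,n=np.cos(p[2]),np.sin(p[2]);a,b=w[0]-p[0],w[1]-p[1];return np.round(np.array([c*a+n*b,-n*a+c*b,w[2]])*1e3,1)
def zt(x,y): return (x/3.5+140-.36,y/3.5+130-.36)
def zs(x,y): return (x/3.5+180-.36,y/3.5+150-.36)
def tri(a,b):
    c1,v1=ray(T,a);c2,v2=ray(D,b)
    k=np.linalg.lstsq(np.c_[v1,-v2],c2-c1,rcond=None)[0];x,y=c1+k[0]*v1,c2+k[1]*v2
    return (x+y)/2,np.linalg.norm(x-y)
if __name__=="__main__":
    im=T["image"][215:270,200:235].max(2); m=(T["image"].max(2)<60).astype(np.uint8)
    m[:230]=0;m[270:]=0;m[:,:205]=0;m[:,230:]=0
    cs=cv2.findContours(m,0,2)[0]
    for c in cs:
        if cv2.contourArea(c)>10:
            rc=cv2.minAreaRect(c);print("post rect",rc, inv(onz(T,rc[0],.11)))
    print("ball",inv(onz(T,zt(257,366),.07)),"block",inv(onz(T,zt(266,335),.076)))
    print("notch",inv(onz(T,zt(343,418),.072)))
    print("plate ends",[inv(onz(T,zt(*q),.072)) for q in((206,375),(190,433),(402,425),(385,495))])
    print("lip/filt",inv(onz(T,zt(338,444),.072)))
    # same from side
    print("side ball",inv(onz(D,zs(350,342),.068)),"block",inv(onz(D,zs(323,320),.076)))
    print("side plate L far corner",inv(onz(D,zs(330,382),.072)),"step",[inv(onz(D,zs(*q),.085)) for q in((123,430),(449,93))])
    for n,a,b in(("L left",(173,188),(130,272)),("L right",(297,223),(238,176)),("R left",(371,242),(279,122)),("R right",(496,277),(366,40)),("post",(271,424),(427,292))):
        x,e=tri(zt(*a),zs(*b));print(n,inv(x),e)
E
python3 m2.py
```

```text
[[288.7451  221.25764]
 [488.81784 282.73666]
 [436.64743 453.85748]
 [234.93639 389.50452]] [[412.84805 234.28416]
 [481.89883 274.52826]
 [260.16    366.45782]]
post rect ((217.55001831054688, 251.85000610351562), (7.905693531036377, 8.854376792907715), 18.43494987487793) [-83.2  -0.  110. ]
ball [-51.1  24.5  70. ] block [-31.4  24.5  76. ]
notch [-65.7 -36.4  72. ]
plate ends [array([-65.8,  52.7,  72. ]), array([-102.3,   50.8,   72. ]), array([-59. , -72.4,  72. ]), array([-102.5,  -75. ,   72. ])]
lip/filt [-81.7 -38.2  72. ]
side ball [-53.1  26.8  68. ] block [-36.   29.3  76. ]
side plate L far corner [-61.   55.3  72. ] step [array([ -1.3, 149.7,  85. ]), array([   1.1, -144.8,   85. ])]
L left [ 34.2  98.5 133.7] 0.004090310089812739
L right [ 32.8  20.2 137.9] 0.002220969410339499
R left [ 37.  -23.4 139. ] 0.0025974467971690536
R right [ 36.7 -99.4 143.9] 0.001095154066160826
post [-80.9   1.4 114.2] 0.0008717578680459187
```

```bash
cat > g.py <<'E'
from h import *
from scipy.spatial.transform import Rotation as Ro
import sys
p=np.load('pose.npy')
s=r.sense();q=s["tool_rot"];R=Ro.from_quat([q[1],q[2],q[3],q[0]]).as_matrix()
c,n=np.cos(p[2]),np.sin(p[2])
ph=lambda w:np.array([c*(w[0]-p[0])+n*(w[1]-p[1]),-n*(w[0]-p[0])+c*(w[1]-p[1]),w[2]])
print("t",round(s["t"],2),"phot TCP",np.round(ph(s["tool_pos"])*1e3,1),"F",np.round(s["ft_force"],1),"gap",round(s["finger_gap"]*1e3,1))
a=np.arctan2(R[1,1],R[0,1]);print("turn needed",-(p[2]+np.pi/2-a))
for k in sys.argv[1:]:
    x,y,z=[float(v)/1e3 for v in k.split(',')]
    w=np.array([p[0]+c*x-n*y,p[1]+n*x+c*y,z]);print(k,np.round((R.T@(w-s["tool_pos"]))*1e3,1))
E
python3 g.py 52,60,220 52,60,170
```

```text
t 0.1 phot TCP [-466.1  332.5  230.3] F [ 0.1 -0.6  1. ] gap 85.6
turn needed -0.13409123964150949
52,60,220 [-549.9 -200.8   10.5]
52,60,170 [-549.9 -200.7   60.5]
```

Request:
jog_arm:
  plan: [1,-0.05,-0.018,0,-0.05,1,-0.1,-0.036,0,-0.134,1,-0.15,-0.055,0,-0.134,1,-0.2,-0.073,0,-0.134,1,-0.25,-0.091,0,-0.134,1,-0.3,-0.11,0,-0.134,1,-0.35,-0.128,0,-0.134,1,-0.4,-0.146,0,-0.134,1,-0.45,-0.164,0,-0.134,1,-0.5,-0.182,0,-0.134,1,-0.55,-0.2,0.01,-0.134,1,-0.55,-0.201,0.01,-0.134]

```text
t: 1.6
tool_pos: [0.6707, 0.112, 0.2173]
tool_rot: [-0.002, 0.163, 0.987, -0.001]
ft_force: [0.3, 1.1, -1.2]
finger_gap: 0.0003
```

```bash
python3 g.py 52,60,155 40,60,120 28,60,95
```

```text
t 1.6 phot TCP [ 54.3  57.  217.3] F [ 0.3  1.1 -1.2] gap 0.3
turn needed -0.004862973736051934
52,60,155 [ 2.1  3.1 62.3]
40,60,120 [13.9  3.2 97.4]
28,60,95 [ 25.8   3.2 122.4]
```

Request:
jog_arm:
  plan: [1,0.0,0.0,0.03,0,1,0.0,0.0,0.055,0,1,0.0,0,0.07,0,1,0.004,0,0.08,0,1,0.008,0,0.09,0,1,0.012,0,0.1,0,1,0.018,0,0.11,0,1,0.022,0,0.116,0,1,0.024,0,0.121,0,1,0.024,0,0.124,0]

```text
t: 2.85
tool_pos: [0.6469, 0.1231, 0.0983]
tool_rot: [0.001, 0.161, 0.987, 0.0]
ft_force: [-1.1, -0.9, 4.0]
finger_gap: 0.0001
```

```bash
python3 g.py; python3 -c "
from h import *
snap('side','pics/s1.png');a=cv2.imread('pics/s1.png');cv2.imwrite('pics/s1b.png',cv2.resize(a[100:330,130:420],None,fx=2.5,fy=2.5,interpolation=2))"
```

```text
t 2.85 phot TCP [28.3 60.1 98.3] F [-1.1 -0.9  4. ] gap 0.1
turn needed -0.00014687395333812248
```

View pics/s1b.png

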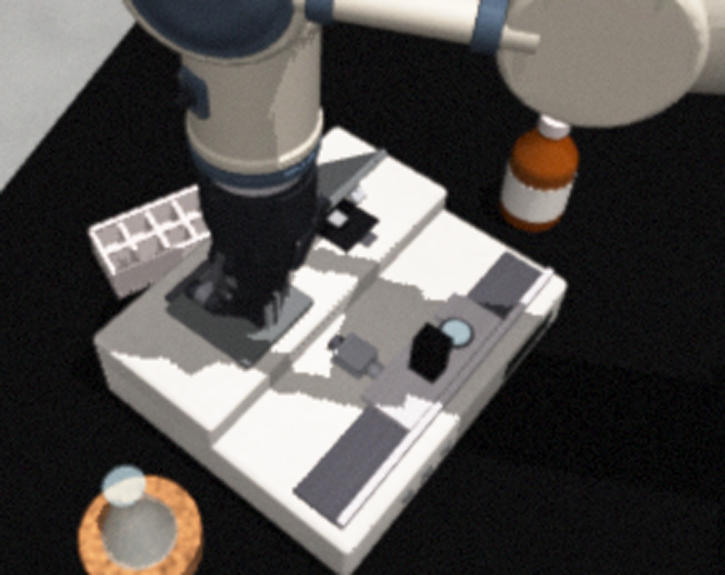

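The left cover is nearly down, with the fingers centred near its front edge. The sensed force is 4 N, so I'll press further.

Request:
jog_arm:
  plan: [1,0,0,0.002,0,1,0,0,0.004,0,1,0,0,0.005,0,1,0,0,0.005,0]

```text
t: 3.4
tool_pos: [0.6466, 0.1233, 0.094]
tool_rot: [0.0, 0.161, 0.987, 0.0]
ft_force: [-5.7, -0.5, 8.3]
finger_gap: -0.0
```

```bash
python3 g.py
```

```text
t 3.4 phot TCP [27.9 60.1 94. ] F [-5.7 -0.5  8.3] gap -0.0
turn needed 5.8779012684917475e-05
```

Request:
jog_arm:
  plan: [1,0,0,0.002,0,1,0,0,0.003,0,1,0,0,0.003,0,1,0,0,0.003,0]

```text
t: 3.9
tool_pos: [0.6467, 0.1234, 0.0939]
tool_rot: [0.001, 0.161, 0.987, 0.0]
ft_force: [-9.6, -0.7, 18.3]
finger_gap: -0.0002
```

```bash
python3 g.py 28,60,170 48,-60,170
```

```text
t 3.9 phot TCP [28.  60.3 93.9] F [-9.6 -0.7 18.3] gap -0.2
turn needed 0.00014256312635274604
28,60,170 [ -0.2  -0.2 -76.1]
48,-60,170 [ -20.2 -120.2  -76.2]
```

Request:
jog_arm:
  plan: [1,0,0,-0.02,0,1,0,0,-0.06,0,1,0,0,-0.1,0,1,-0.01,-0.03,-0.1,0,1,-0.027,-0.06,-0.1,0,1,-0.027,-0.09,-0.1,0,1,-0.027,-0.12,-0.1,0,1,-0.027,-0.12,-0.09,0,1,-0.027,-0.12,-0.08,0]

```text
t: 5.03
tool_pos: [0.6345, 0.0012, 0.1684]
tool_rot: [-0.0, 0.161, 0.987, 0.0]
ft_force: [0.0, 0.9, -0.6]
finger_gap: -0.0
```

```bash
python3 g.py; python3 -c "
from h import *
snap('side','pics/s2.png');a=cv2.imread('pics/s2.png');cv2.imwrite('pics/s2b.png',cv2.resize(a[100:330,130:420],None,fx=2.5,fy=2.5,interpolation=2))"
```

```text
t 5.03 phot TCP [ 55.1 -59.5 168.4] F [ 0.   0.9 -0.6] gap -0.0
turn needed -0.00013189168365768111
```

View pics/s2b.png

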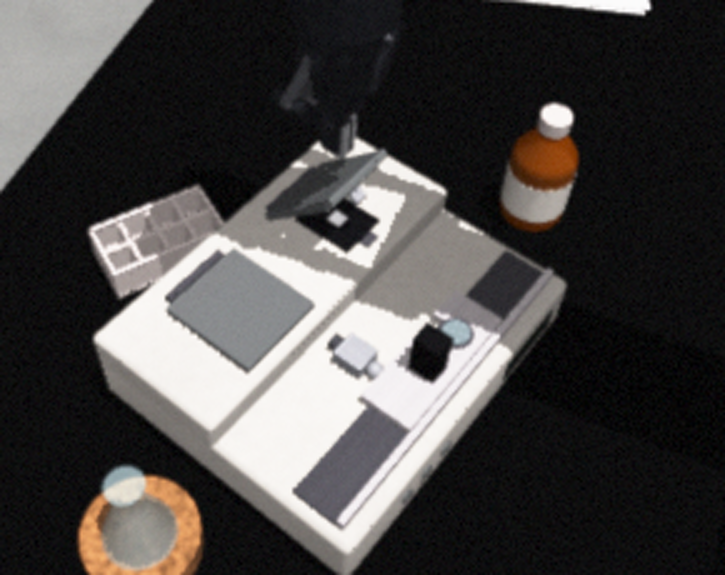

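The left cover stays flat by itself, seen at about (240,305). Next is the right cover.

Request:
jog_arm:
  plan: [1,0.0,0,0.015,0,1,0.004,0,0.025,0,1,0.008,0,0.035,0,1,0.013,0,0.045,0,1,0.018,0,0.055,0,1,0.024,0,0.063,0,1,0.027,0,0.069,0,1,0.027,0,0.074,0,1,0.027,0,0.078,0,1,0.027,0,0.08,0,1,0.027,0,0.081,0,1,0.027,0,0.081,0]

```text
t: 6.58
tool_pos: [0.6087, 0.0095, 0.0937]
tool_rot: [0.001, 0.161, 0.987, 0.0]
ft_force: [-13.1, 0.7, 24.6]
finger_gap: -0.0
```

```bash
python3 g.py
```

```text
t 6.58 phot TCP [ 28.  -59.8  93.7] F [-13.1   0.7  24.6] gap -0.0
turn needed 0.00010173451559558622
```

Request:
jog_arm:
  plan: [1,0,0,-0.02,0,1,0,0,-0.06,0,1,0,0,-0.09,0,1,0.03,0.01,-0.1,0,-0.4,0.06,0.03,-0.1,0,-0.4,0.09,0.05,-0.1,0,-0.4,0.112,0.06,-0.1,0,-0.4,0.112,0.06,-0.1,0,-0.4,0.112,0.06,-0.1,0]

```text
t: 7.7
tool_pos: [0.5219, 0.1013, 0.188]
tool_rot: [-0.0, 0.161, 0.987, -0.0]
ft_force: [1.4, 0.9, 0.5]
finger_gap: 0.0597
```

```bash
python3 g.py -84,0,80; python3 -c "
from h import *
for n in ('side','top'):
  snap(n,f'pics/{n}3.png');a=cv2.imread(f'pics/{n}3.png');cv2.imwrite(f'pics/{n}3b.png',cv2.resize(a[100:330,130:420],None,fx=2.5,fy=2.5,interpolation=2))"
```

```text
t 7.7 phot TCP [-83.4  -0.2 188. ] F [1.4 0.9 0.5] gap 59.7
turn needed -0.00024235946086781368
-84,0,80 [  0.6   0.3 108. ]
```

View pics/side3b.png

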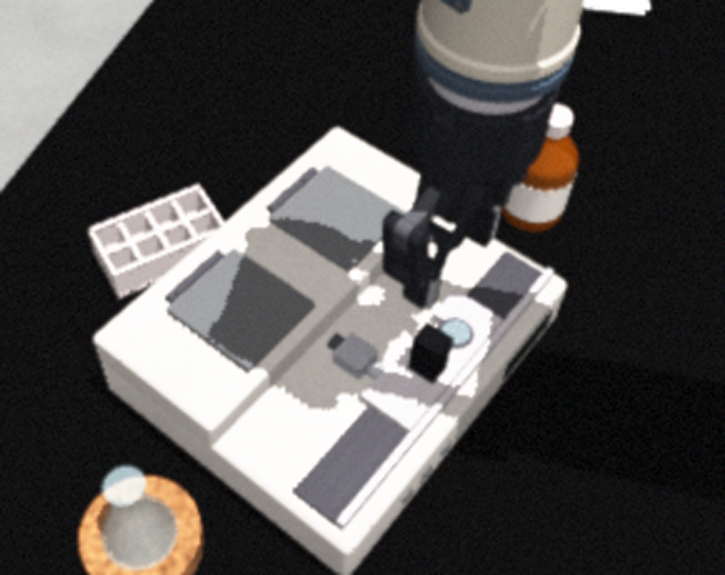

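View pics/top3b.png

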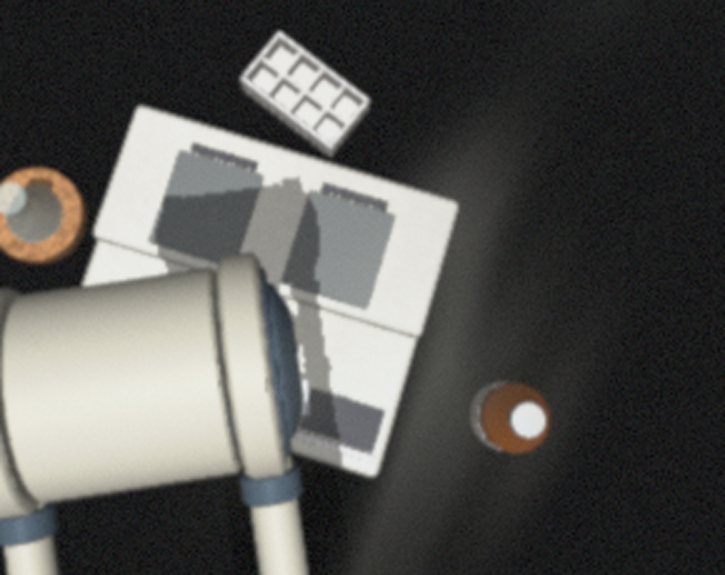

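Both covers are flat and hold. The fingers are open over the post, so I'll descend and grip.

Request:
jog_arm:
  plan: [-0.4,0,0,0.03,0,-0.4,0,0,0.06,0,-0.4,0,0,0.085,0,-0.4,0,0,0.1,0,-0.4,0,0,0.105,0,-0.4,0,0,0.105,0,1,0,0,0.105,0,1,0,0,0.105,0,1,0,0,0.105,0,1,0,0,0.105,0,1,0,0,0.105,0,1,0,0,0.105,0]
  squeeze: 40

```text
t: 9.3
tool_pos: [0.5221, 0.1021, 0.0844]
tool_rot: [0.001, 0.161, 0.987, 0.0]
ft_force: [-0.1, 1.8, 5.1]
finger_gap: 0.0195
```

```bash
python3 g.py;python3 -c "
from h import *
for n in ('side',):
  snap(n,f'pics/{n}4.png');a=cv2.imread(f'pics/{n}4.png');cv2.imwrite(f'pics/{n}4b.png',cv2.resize(a[100:330,130:420],None,fx=2.5,fy=2.5,interpolation=2))"
```

```text
t 9.3 phot TCP [-83.5   0.5  84.4] F [-0.1  1.8  5.1] gap 19.5
turn needed 0.0001280291530352251
```

View pics/side4b.png

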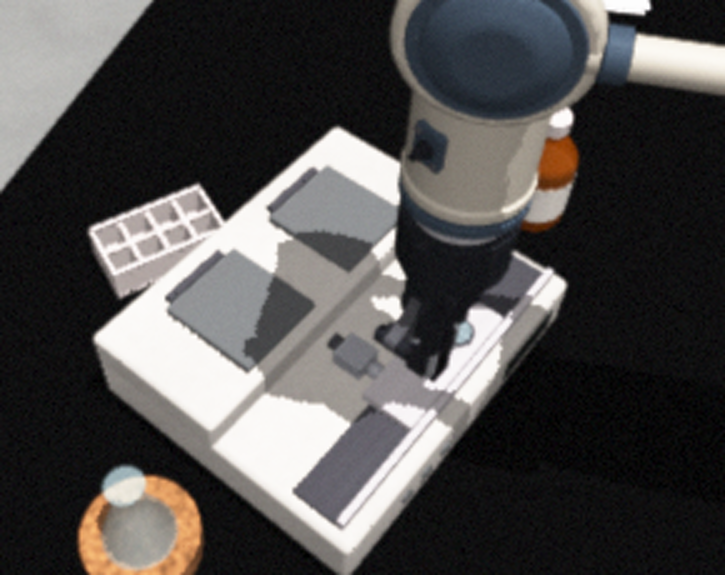

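The post is held with a 19.5 mm gap. Now I'll slide most of the way.

Request:
jog_arm:
  plan: [1,0,0.008,0,0,1,0,0.016,0,0,1,0,0.024,0,0,1,0,0.032,0,0,1,0,0.04,0,0,1,0,0.046,0,0,1,0,0.05,0,0,1,0,0.05,0,0,1,0,0.05,0,0]

```text
t: 10.48
tool_pos: [0.538, 0.1494, 0.0844]
tool_rot: [0.001, 0.161, 0.987, 0.0]
ft_force: [0.3, 1.3, 4.8]
finger_gap: 0.0191
```

```bash
cat >> g.py <<'E'
f=s["ft_force"];print("F phot x,y",np.round([c*f[0]+n*f[1],-n*f[0]+c*f[1]],2))
E
python3 g.py;python3 -c "
from h import *
for n in ('side','top'):
  snap(n,f'pics/{n}5.png');a=cv2.imread(f'pics/{n}5.png');cv2.imwrite(f'pics/{n}5b.png',cv2.resize(a[100:330,130:420],None,fx=2.5,fy=2.5,interpolation=2))"; python3 g.py
```

```text
t 10.47 phot TCP [-83.4  50.5  84.4] F [0.3 1.3 4.8] gap 19.1
turn needed -6.672374388783098e-06
F phot x,y [-0.18  1.36]
t 10.57 phot TCP [-83.4  50.5  84.4] F [0.2 1.4 5.8] gap 19.3
turn needed -2.5957545794152992e-05
F phot x,y [-0.25  1.4 ]
```

View pics/side5b.png

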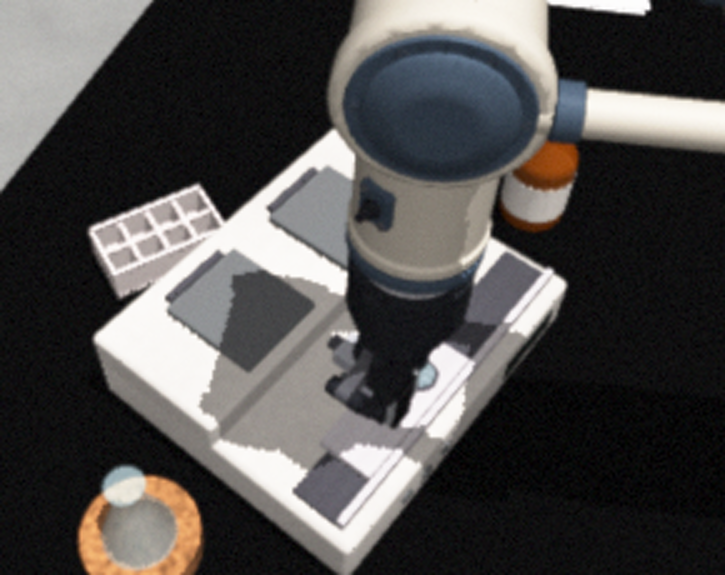

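Request:
jog_arm:
  plan: [1,0,0.002,0,0,1,0,0.004,0,0]

```text
t: 10.82
tool_pos: [0.5389, 0.152, 0.0843]
tool_rot: [0.0, 0.161, 0.987, -0.001]
ft_force: [-2.1, -3.1, 7.3]
finger_gap: 0.0192
```

```bash
python3 g.py
```

```text
t 10.82 phot TCP [-83.4  53.2  84.3] F [-2.1 -3.1  7.3] gap 19.2
turn needed -0.0007900712954236333
F phot x,y [-1.04 -3.63]
```

Request:
jog_arm:
  plan: [1,0,0.001,0,0,1,0,0.002,0,0]

```text
t: 11.08
tool_pos: [0.5395, 0.1539, 0.0843]
tool_rot: [0.0, 0.161, 0.987, -0.001]
ft_force: [-2.5, -4.2, 6.4]
finger_gap: 0.0192
```

```bash
python3 g.py
```

```text
t 11.07 phot TCP [-83.4  55.2  84.3] F [-2.5 -4.2  6.4] gap 19.2
turn needed -0.0008034028671086713
F phot x,y [-1.08 -4.76]
```

Request:
jog_arm:
  plan: [1,0,0.001,0,0,1,0,0.002,0,0]

```text
t: 11.32
tool_pos: [0.5402, 0.1558, 0.0843]
tool_rot: [0.0, 0.161, 0.987, -0.001]
ft_force: [-2.0, -3.1, 7.3]
finger_gap: 0.0194
```

```bash
python3 g.py
```

```text
t 11.32 phot TCP [-83.4  57.2  84.3] F [-2.  -3.1  7.3] gap 19.4
turn needed -0.0008137491956314857
F phot x,y [-0.89 -3.55]
```

Request:
jog_arm:
  plan: [1,0,0.001,0,0,1,0,0.002,0,0]

```text
t: 11.58
tool_pos: [0.5408, 0.1577, 0.0843]
tool_rot: [0.0, 0.161, 0.987, -0.001]
ft_force: [-3.2, -3.7, 6.8]
finger_gap: 0.0195
```

```bash
python3 g.py
```

```text
t 11.57 phot TCP [-83.4  59.2  84.3] F [-3.2 -3.7  6.8] gap 19.5
turn needed -0.0008229211331964859
F phot x,y [-1.83 -4.47]
```

Request:
jog_arm:
  plan: [1,0,0.0005,0,0,1,0,0.001,0,0]

```text
t: 11.82
tool_pos: [0.5411, 0.1586, 0.0843]
tool_rot: [0.0, 0.161, 0.987, -0.001]
ft_force: [-2.5, -4.5, 5.5]
finger_gap: 0.0191
```

```bash
python3 g.py
```

```text
t 11.82 phot TCP [-83.4  60.2  84.3] F [-2.5 -4.5  5.5] gap 19.1
turn needed -0.0008279490152744984
F phot x,y [-0.92 -5.02]
```

Request:
jog_arm:
  plan: [1,0,0.0005,0,0,1,0,0.001,0,0]

```text
t: 12.08
tool_pos: [0.5415, 0.1597, 0.0843]
tool_rot: [0.001, 0.161, 0.987, -0.001]
ft_force: [-2.3, -2.0, 6.0]
finger_gap: 0.019
```

```bash
python3 g.py
```

```text
t 12.07 phot TCP [-83.3  61.3  84.3] F [-2.3 -2.   6. ] gap 19.0
turn needed -0.0007931319791256719
F phot x,y [-1.54 -2.66]
```

Request:
jog_arm:
  plan: [1,0,0.0005,0,0,1,0,0.001,0,0]

```text
t: 12.32
tool_pos: [0.5419, 0.1609, 0.0843]
tool_rot: [0.001, 0.161, 0.987, -0.0]
ft_force: [-1.7, -2.7, 6.6]
finger_gap: 0.0195
```

```bash
python3 g.py
```

```text
t 12.32 phot TCP [-83.4  62.6  84.3] F [-1.7 -2.7  6.6] gap 19.5
turn needed -0.0005989206347496445
F phot x,y [-0.72 -3.06]
```

Request:
jog_arm:
  plan: [1,0,0.0005,0,0,1,0,0.001,0,0]

```text
t: 12.58
tool_pos: [0.5423, 0.1621, 0.0844]
tool_rot: [0.001, 0.161, 0.987, -0.0]
ft_force: [-2.4, -0.6, 5.5]
finger_gap: 0.0192
```

```bash
python3 g.py
```

```text
t 12.57 phot TCP [-83.4  63.9  84.4] F [-2.4 -0.6  5.5] gap 19.2
turn needed -0.0004334771824197059
F phot x,y [-2.06 -1.35]
```

The slide is being drawn in: the drag is falling and each step overshoots a little. I'll continue in 0.5–1 mm steps.

Request:
jog_arm:
  plan: [1,0,0.0005,0,0,1,0,0.001,0,0]

```text
t: 12.82
tool_pos: [0.5427, 0.1633, 0.0844]
tool_rot: [0.001, 0.161, 0.987, 0.0]
ft_force: [-0.8, 1.2, 5.4]
finger_gap: 0.0195
```

```bash
python3 g.py
```

```text
t 12.82 phot TCP [-83.4  65.2  84.4] F [-0.8  1.2  5.4] gap 19.5
turn needed -0.00024121555772604886
F phot x,y [-1.16  0.84]
```

Request:
jog_arm:
  plan: [1,0,0.0005,0,0,1,0,0.0005,0,0]

```text
t: 13.08
tool_pos: [0.5429, 0.1638, 0.0844]
tool_rot: [0.001, 0.161, 0.987, 0.0]
ft_force: [0.0, 0.2, 5.9]
finger_gap: 0.0189
```

```bash
python3 g.py
```

```text
t 13.07 phot TCP [-83.3  65.7  84.4] F [0.  0.2 5.9] gap 18.9
turn needed -0.00025888642347204893
F phot x,y [-0.05  0.22]
```

Request:
jog_arm:
  plan: [1,0,0.0005,0,0,1,0,0.0005,0,0]

```text
t: 13.32
tool_pos: [0.543, 0.1642, 0.0844]
tool_rot: [0.001, 0.161, 0.987, 0.0]
ft_force: [-1.7, -0.1, 5.6]
finger_gap: 0.0195
```

```bash
python3 g.py
```

```text
t 13.32 phot TCP [-83.4  66.1  84.4] F [-1.7 -0.1  5.6] gap 19.5
turn needed -0.0002904065228876984
F phot x,y [-1.52 -0.65]
```

Request:
jog_arm:
  plan: [1,0,0.0005,0,0,1,0,0.0005,0,0]

```text
t: 13.58
tool_pos: [0.5431, 0.1645, 0.0843]
tool_rot: [0.001, 0.161, 0.987, -0.0]
ft_force: [-0.9, -0.4, 6.0]
finger_gap: 0.0192
```

```bash
python3 g.py
```

```text
t 13.57 phot TCP [-83.3  66.4  84.3] F [-0.9 -0.4  6. ] gap 19.2
turn needed -0.00042718083850457056
F phot x,y [-0.7  -0.69]
```

Request:
jog_arm:
  plan: [1,0,0.0005,0,0,1,0,0.0005,0,0]

```text
t: 13.82
tool_pos: [0.5432, 0.1648, 0.0843]
tool_rot: [0.001, 0.161, 0.987, -0.0]
ft_force: [-0.5, -2.3, 7.2]
finger_gap: 0.0193
```

```bash
python3 g.py
```

```text
t 13.82 phot TCP [-83.3  66.7  84.3] F [-0.5 -2.3  7.2] gap 19.3
turn needed -0.0005327074775776097
F phot x,y [ 0.21 -2.32]
```

Request:
jog_arm:
  plan: [1,0,0.0005,0,0,1,0,0.0005,0,0]

```text
t: 14.08
tool_pos: [0.5433, 0.1651, 0.0843]
tool_rot: [0.001, 0.161, 0.987, -0.0]
ft_force: [-1.8, -2.4, 7.1]
finger_gap: 0.0198
```

```bash
python3 g.py
```

```text
t 14.07 phot TCP [-83.3  67.   84.3] F [-1.8 -2.4  7.1] gap 19.8
turn needed -0.0006108444083592346
F phot x,y [-0.93 -2.88]
```

Request:
jog_arm:
  plan: [1,0,0.0005,0,0,1,0,0.0005,0,0]

```text
t: 14.32
tool_pos: [0.5434, 0.1653, 0.0843]
tool_rot: [0.0, 0.161, 0.987, -0.001]
ft_force: [-1.5, -4.5, 6.4]
finger_gap: 0.0193
```

```bash
python3 g.py
```

```text
t 14.32 phot TCP [-83.3  67.2  84.3] F [-1.5 -4.5  6.4] gap 19.3
turn needed -0.0007890722979646547
F phot x,y [-0.02 -4.76]
```

The slide is now in the notch: steps are resisted and the force is rising. I'll back up slightly to locate the centre from the other side.

Request:
jog_arm:
  plan: [1,0,-0.0005,0,0,1,0,-0.001,0,0]

```text
t: 14.58
tool_pos: [0.5433, 0.165, 0.0844]
tool_rot: [0.001, 0.161, 0.987, -0.0]
ft_force: [-0.8, 0.1, 5.7]
finger_gap: 0.0193
```

```bash
python3 g.py
```

```text
t 14.57 phot TCP [-83.3  66.9  84.4] F [-0.8  0.1  5.7] gap 19.3
turn needed -0.0004430226542855298
F phot x,y [-0.82 -0.14]
```

Request:
jog_arm:
  plan: [1,0,-0.0005,0,0,1,0,-0.001,0,0]

```text
t: 14.82
tool_pos: [0.5431, 0.1644, 0.0844]
tool_rot: [0.001, 0.161, 0.987, 0.0]
ft_force: [0.1, 2.4, 4.7]
finger_gap: 0.0199
```

```bash
python3 g.py
```

```text
t 14.82 phot TCP [-83.3  66.3  84.4] F [0.1 2.4 4.7] gap 19.9
turn needed -0.00017225895396277835
F phot x,y [-0.64  2.32]
```

Request:
jog_arm:
  plan: [1,0,-0.0005,0,0,1,0,-0.001,0,0]

```text
t: 15.08
tool_pos: [0.5429, 0.1638, 0.0844]
tool_rot: [0.001, 0.161, 0.987, 0.001]
ft_force: [1.0, 2.4, 4.9]
finger_gap: 0.0194
```

```bash
python3 g.py
```

```text
t 15.07 phot TCP [-83.4  65.7  84.4] F [1.  2.4 4.9] gap 19.4
turn needed 5.8678078843410475e-05
F phot x,y [0.14 2.62]
```

Request:
jog_arm:
  plan: [1,0,0.0005,0,0,1,0,0.001,0,0,1,0,0.0012,0,0,1,0,0.0012,0,0]

```text
t: 15.58
tool_pos: [0.543, 0.1643, 0.0843]
tool_rot: [0.001, 0.161, 0.987, -0.0]
ft_force: [-0.4, 0.4, 5.5]
finger_gap: 0.0196
```

```bash
python3 g.py;python3 -c "
from h import *
for n in ('side','top'):
  snap(n,f'pics/{n}6.png');a=cv2.imread(f'pics/{n}6.png');cv2.imwrite(f'pics/{n}6b.png',cv2.resize(a[150:310,200:390],None,fx=3.6,fy=3.6,interpolation=2))"; python3 g.py
```

```text
t 15.57 phot TCP [-83.4  66.2  84.3] F [-0.4  0.4  5.5] gap 19.6
turn needed -0.00038041399914368057
F phot x,y [-0.53  0.28]
t 15.68 phot TCP [-83.4  66.2  84.3] F [-0.4 -0.7  5.9] gap 19.0
turn needed -0.00033524405300666693
F phot x,y [-0.14 -0.77]
```

View pics/side6b.png

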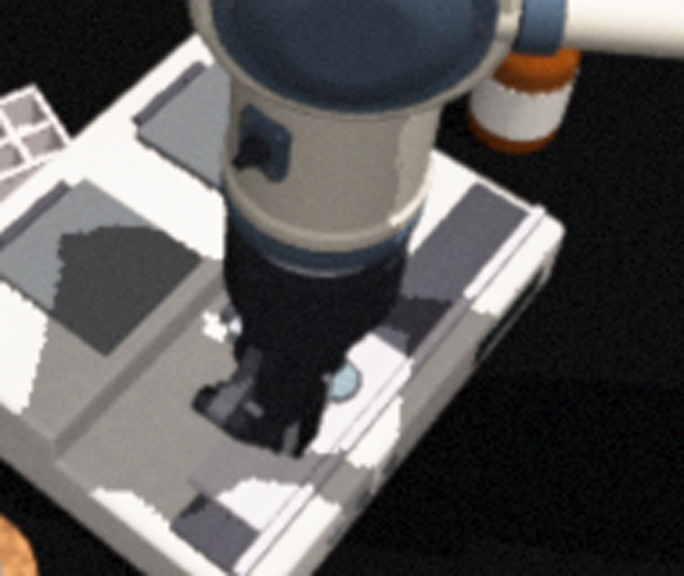

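View pics/top6b.png

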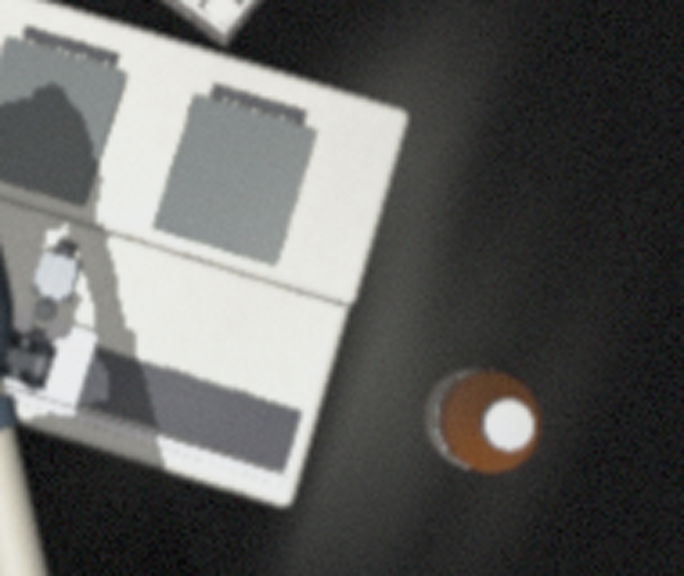

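Request:
jog_arm:
  plan: [1,0,0.0005,0,0,1,0,0.0005,0,0,1,0,0.0005,0,0,1,0,0.0005,0,0]

```text
t: 16.18
tool_pos: [0.5432, 0.1646, 0.0844]
tool_rot: [0.001, 0.161, 0.987, -0.0]
ft_force: [-1.6, -1.6, 5.2]
finger_gap: 0.0192
```

```bash
python3 g.py
python3 - <<'E'
from h import *
from m2 import inv
T=dict(np.load('pics/top6.npz'))
z=lambda x,y:(x/3.6+200-.36,y/3.6+150-.36)
print([inv(onz(T,z(*q),h)) for q,h in(((97,345),.072),((78,412),.072),((45,308),.07),((56,272),.076))])
E
```

```text
t 16.18 phot TCP [-83.3  66.5  84.4] F [-1.6 -1.6  5.2] gap 19.2
turn needed -0.000420673934709237
F phot x,y [-1.   -2.02]
[[288.7451  221.25764]
 [488.81784 282.73666]
 [436.64743 453.85748]
 [234.93639 389.50452]] [[412.84805 234.28416]
 [481.89883 274.52826]
 [260.16    366.45782]]
[array([-65.5, -11.2,  72. ]), array([-106.4,  -12.5,   72. ]), array([-53.8,  25.7,  70. ]), array([-31.4,  25.5,  76. ])]
```

```bash
python3 -c "
from plant import r
print(r.finish_job())"; python3 g.py
```

```text
the job is handed in; nothing more can be done
None
the job is handed in; nothing more can be done
```

The photometer is ready and the job is handed in, at about 16 s of the 56 s allowed. Both well covers are shut, and the filter slide sits in its notch with the gripper still holding the post.

- **Covers:** I pressed each one down to its level height of about 94 mm, the left with about 18 N vertically and the right with about 25 N. The right press went over the 20 N you gave as harmless, but stayed under the 40 N limit. Later pictures showed both lying flat with nothing touching them.
- **Slide:** I gripped the post (gap about 19 mm) and pushed until the ball drew the slide in and then resisted. I checked from both directions, which put the notch centre at a tool position of about 66.5 mm along the photometer's y. The tool stopped at 66.5 mm with about 2 N left along the rail.
- **Camera check:** the plunger ball is at y ≈ 25.6 mm. The notch comes out at about 25.5 mm from the plate's end and about 26 mm from the gripper position.
- **One disagreement:** the plate's right end gave about 62 mm of travel, while the arm moved about 66 mm. I put that down to picture resolution and trusted the force reading.
- **Flask, bottle and rack:** the arm never touched them, and they look unmoved in the pictures.

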